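Stand the brush tube in its dock and put its lid on

ROBOT

A 6-joint arm with a two-finger parallel gripper is mounted at the origin on the work surface. World frame = base frame: x ahead of the robot, y to its left, z up, the work surface at z = 0. Lengths are in m, angles in degrees, forces in N, time in s.
With the tool pointing down it reaches from about 0.4 to 0.825 m from the base axis. Payload 7 kg.
Tool frame: the origin (TCP) lies between the finger pads; the fingertips stand 22 mm ahead of it and the grasp point (between the pads) lies 3 mm ahead of it; z points along the fingers, y is the line along which they close (so a half turn about z gives the same grasp; the last joint's range is limited). The gripper opens to 88 mm and grips with 3 to 60 N. Pads are 19 mm wide; open, the fingers measure 130 mm over their backs; the gripper's body (78 mm by 193 mm) begins 47 mm behind the grasp point.
Start: joints at [-54.253, 20.546, 0.682, 0, -70.136, -16.507], TCP at [0.222, -0.637, 0.249] pointing down, gripper open.
Joint ranges: [-176.03, 176.03], [-82.01, 121.73], [-58.28, 71.71], [-173.87, 95.51], [-174.79, -0.11], [-173.66, 173.66]. Speed limits (degrees/s): [136.94, 136.94, 172.46, 180, 180, 180].

INTERFACE

Orientations are given as [roll, pitch, yaw] about the fixed x, y, z axes, in that order (R = Rz(yaw) Ry(pitch) Rx(roll)).
In Python, from plant import ctrl gives the robot as it stands.
- The arm moves only by the tool apply_moves, never from a script. Its argument "targets" is a list of rows, each an object with "travel": the shift along the tool's x, y, z in mm, a list of three; "roll": the turn about the tool's z in degrees; "jaw": the finger opening in mm, from 0 to 87.6. In form: [{"travel": [tx, ty, tz], "roll": roll, "jaw": jaw}, ...]. A call has 1 to 10 rows; each row shifts and turns the commanded pose from where the row before left it, along the tool's axes as they then stand; what a row does not reach is not made up. A row lasts 1/10 s, in which the tool goes at most 50 mm and 8.59 degrees, less where a joint would pass 70% of its speed; a pose out of reach is approached as far as the arm can. A call with a gripper value outside its range is refused whole. The fingers move at their own pace and stop on an object; the grip force is fixed at half the most. Time passes only in rows, so rows that do not move let the fingers close. It gives the time, the measured TCP pose, the force, the opening and the grip force at its end, in the units of the state.
- ctrl.get_obs(): the state, without advancing time (a new reading comes with each control period).
- ctrl.snapshot(name): name is "scene" or "side" or "wrist"; returns the picture (400x640x3 uint8, red, green, blue); there is no depth.
- ctrl.calibration(name): a dict with "K" (3x3 intrinsics, pixels), "extrinsics" (4x4, takes a point from camera to world coordinates); the wrist camera has in their place "hand_eye" (4x4, takes a point from camera to tool coordinates, whose origin is the TCP and whose axes are the flange's). Camera axes: x right, y down, z forward; pixel columns grow to the right and rows downward; lengths in m; the calibration is good to about 2 mm. A picture is of the moment at which its call begins: read the wrist's pose just before it. calibration takes no time and is no camera call.
- ctrl.close_job(): hands the job in; it is judged then, once.
The state is a dict: "clock": time; "joint_pos": joint angles; "qvel": joint speeds; "tau": joint torques, N m; "tool_pos": TCP position; "orientation": TCP orientation; "force": force on the tool from outside, world axes, zero at the start; "moment": the same for the moment, N m; "opening": finger opening in m; "gripper_force": force on a finger pad.
Only numpy, scipy, OpenCV 4.12 (cv2) and the standard library are available. Lean on these libraries where they do the work, as an engineer would, in place of code of your own. Each camera call takes 0.05 s, during which the arm holds its last target. There are 200 camera calls.

TASK

Put the brush tube away for the night: slide it down its sloping rest into the white cup of its dock and stand it fully upright on the cup's floor. Then set the yellow lid on the tube's mouth, lowering it on rather than dropping it, so that its plug is inside and it sits level on the rim. Leave the paint pot, the mug and the figure where they are.

Things in the scene. Friction and masses are not known exactly. Their poses are not given: they have to be found in the camera images.
- dock: Dock fixed to the bench: a square cup of slick white plastic (friction about 0.12) and a plywood rest sloping down into it. Origin on the bench (z = 0) under the cup's centre; +x points level from the rest to the cup's back wall. The back wall (+x) and side walls are 8 mm thick, tops at z = 70 mm; the -x side has only a low lip. The cup's floor is plywood.
- cup_floor (a point): Centre of the cup's floor, 12 mm above the bench. The cup is 56 mm square inside (28 mm from here to each wall and to the lip).
- rest_low (a point): Middle of the rest's lower end, on the lip's inner edge: 28 mm from the cup's centre towards the dock's -x, 27 mm above the bench.
- rest_high (a point): Middle of the rest's upper end. The rest is a flat trough 56 mm wide rising from rest_low towards the dock's -x at 18 degrees, 105 mm along the slope, to 59 mm above the bench; cheeks 8 mm thick stand 22 mm above it on both sides. Beyond it is free space.
- tube: Loose blue tube, white band, open mouth, 48 mm outside, 40 mm bore, 180 mm long, about 0.16 kg; three short brushes inside end 20 mm or more below the rim. Origin: centre of the flat foot; +z runs to the mouth. It starts on the rest, held by friction, tilted up 18 degrees, low edge of its foot 6 mm up the slope from the lip, mouth end overhanging the rest's upper end by about 80 mm.
- tube_mouth (a point): Centre of the mouth, in the rim's plane, 180 mm from the foot. Pushed about 50 mm down the slope, the foot meets the cup's back wall; if the mouth is then pushed on to dock +x and raised in an arc, the foot slides down the wall to the floor and the tube swings up. Push it until upright, its back along the wall; then it stands freely. Pushed far past that it topples over the wall.
- lid: Loose yellow lid lying right way up on the bench, 0.05 kg: plug 33 mm across, 8 mm deep, bevelled; above it a disc 56 mm across, 8 mm thick; on top a black upright knob 22 mm across, 24 mm high (40 mm in all). Origin: centre of the plug's underside, +z up. Seated, the origin is 8 mm below the rim plane; the plug has 3.5 mm play all round.
- paint_pot: Bystander: red paint pot with white cap, 38 mm in diameter, 50 mm high; origin at the centre of its underside.
- water_mug: Bystander: white mug, 72 mm in diameter, 85 mm high, handle at its +y side; origin at the centre of its underside.
- figure: Bystander: green painted figure on a cork 44 mm in diameter, 79 mm high in all; origin at the centre of its underside.
Mind the look-alikes: they are no part of the job. There is more than one size of the tube; the one meant has the size given above.

How it is judged (in metres and radians):
On the way, in this order (a step that is already met when the one before it is completed fails the run):
1. the tube stands upright on the floor of the dock's cup, the lid not yet on it (angle between tube's own z axis and vertical below 0.05 rad and horizontal distance between tube and dock below 0.009 m and z of tube in the frame of dock below 0.015 m and distance between lid and tube_mouth above 0.03 m), for 0.2 s.
2. the lid sits level on the rim, plug inside (z of lid in the frame of tube between 0.1695 and 0.1745 m and horizontal distance between lid and tube_mouth below 0.006 m and angle between lid's own z axis and vertical below 0.05 rad), for 0.2 s.
At the end, for the whole second after the job is handed in: The tube stands upright (within 0.05 rad) with its foot on the floor of the dock's cup (foot height under 15 mm, centre within 9 mm of the cup's), the lid is seated on it (origin 5.5 to 10.5 mm below the rim plane, within 6 mm of the axis, level within 0.05 rad), both at rest (all of step 2 and angle between tube's own z axis and vertical below 0.05 rad and horizontal distance between tube and dock below 0.009 m and z of tube in the frame of dock below 0.015 m and linear speed of each of tube, lid below 0.02 m/s); the robot touches nothing.
It fails at once if the lid is dropped or slammed onto the tube (faster than 0.5 m/s near the mouth) (distance between lid and tube_mouth below 0.03 m and linear speed of lid above 0.5 m/s).
It fails at once if the paint pot, the mug or the figure is moved more than 30 mm or tipped (distance of any of paint_pot, water_mug, figure from where it was at the start of the episode above 0.03 m or angle between any of paint_pot, water_mug, figure's own z axis and vertical above 0.5 rad).
It also fails if it takes over 72 s, if anything falls off the work surface, if the arm or the gripper's body presses on something with over 40 N, if the wrist force passes 120 N, or if a joint passes its speed limit or range.

## Working session

There is one attempt and no reset: what is moved stays moved. The work goes in short steps, Python scripts to look and compute and a tool call to move; the robot and the scene stay as the last step left them, time stands still between calls to the robot, and variables do not carry over. Pictures are saved under pics/ and viewed, at most 13 in all, crops included, and the job is handed in when it is done.

Besides the shell and the picture viewer there is one more tool, called after "Call:" as a command line: name --argument value ..., lists and objects as JSON in quotes. apply_moves: Moves the arm, as the interface text tells. Its arguments: {"type":"object","properties":{"targets":{"type":"array","items":{"type":"object","properties":{"travel":{"type":"array","items":{"type":"number"}},"roll":{"type":"number"},"jaw":{"type":"number"}}}}},"required":["targets"]}

```bash
mkdir -p pics
cat > h.py <<'E'
import numpy as np,cv2
from plant import ctrl
from scipy.spatial.transform import Rotation as R
def snap(n,f):
    im=ctrl.snapshot(n); cv2.imwrite('pics/'+f,im[:,:,::-1]); return im
def ray(n,uv):
    c=ctrl.calibration(n);K=np.array(c['K'])
    if n=='wrist':
        o=ctrl.get_obs();T=np.eye(4);T[:3,:3]=R.from_euler('xyz',o['orientation'],degrees=True).as_matrix();T[:3,3]=o['tool_pos'];E=T@np.array(c['hand_eye'])
    else:E=np.array(c['extrinsics'])
    d=E[:3,:3]@np.linalg.solve(K,[uv[0],uv[1],1.]);return E[:3,3],d
def plane(n,uv,z):
    o,d=ray(n,uv);return o+d*(z-o[2])/d[2]
def tri(r1,r2):
    (a,u),(b,v)=r1,r2
    s=np.linalg.lstsq(np.c_[u,-v],b-a,rcond=None)[0]
    p,q=a+u*s[0],b+v*s[1];return (p+q)/2,np.linalg.norm(p-q)
def proj(n,P):
    c=ctrl.calibration(n);K=np.array(c['K'])
    if n=='wrist':
        o=ctrl.get_obs();T=np.eye(4);T[:3,:3]=R.from_euler('xyz',o['orientation'],degrees=True).as_matrix();T[:3,3]=o['tool_pos'];E=T@np.array(c['hand_eye'])
    else:E=np.array(c['extrinsics'])
    p=K@(E[:3,:3].T@(np.asarray(P)-E[:3,3]));return p[:2]/p[2]
E
python3 - <<'E'
from h import *
a=snap('scene','a.png');b=snap('side','b.png');w=snap('wrist','w.png')
for n in('scene','side'):
    c=ctrl.calibration(n);print(n,np.round(c['K'],1).tolist(),np.round(c['extrinsics'],3).tolist())
print(ctrl.get_obs())
print(ctrl.calibration('wrist'))
E
```

```text
scene [[453.6, 0.0, 324.6], [0.0, 453.6, 194.0], [0.0, 0.0, 1.0]] [[-0.23, 0.549, -0.804, 1.39], [0.973, 0.146, -0.178, 0.169], [0.02, -0.823, -0.568, 0.685], [0.0, 0.0, 0.0, 1.0]]
side [[370.3, 0.0, 309.4], [0.0, 370.3, 201.5], [0.0, 0.0, 1.0]] [[-0.895, -0.287, 0.342, 0.274], [-0.446, 0.538, -0.716, 0.583], [0.021, -0.793, -0.609, 0.63], [0.0, 0.0, 0.0, 1.0]]
{'clock': 0.15, 'joint_pos': array([-5.42529737e+01,  2.05843824e+01,  6.45395639e-01, -1.43026373e-02,
       -7.01356692e+01, -1.65076373e+01]), 'qvel': array([-0.01732419, -0.15152159,  0.04715217,  0.10485765, -0.01315694,
        0.02647453]), 'tau': array([-7.66724279e-04, -5.83275390e+01,  2.93289739e+01,  7.00105682e+00,
        8.81759624e-03, -1.11605048e-04]), 'tool_pos': array([ 0.22229345, -0.63698378,  0.24780885]), 'orientation': array([ 1.79924600e+02, -8.32205666e-03, -1.60765474e+02]), 'force': array([ 0.19383473, -1.04675399, -0.96408168]), 'moment': array([0.03735082, 0.00534947, 0.04546683]), 'gripper_force': 0.0, 'opening': 0.08783900169696822}
{'K': array([[332.63824399,   0.        , 316.66343793],
       [  0.        , 332.63824399, 202.44782265],
       [  0.        ,   0.        ,   1.        ]]), 'hand_eye': array([[-4.09254790e-05, -9.63852671e-01, -2.66435784e-01,
         7.10852884e-02],
       [ 9.99999522e-01,  2.20901036e-04, -9.52730558e-04,
        -1.06577910e-03],
       [ 9.77147834e-04, -2.66435695e-01,  9.63852201e-01,
        -1.35704649e-01],
       [ 0.00000000e+00,  0.00000000e+00,  0.00000000e+00,
         1.00000000e+00]])}
```

View pics/a.png

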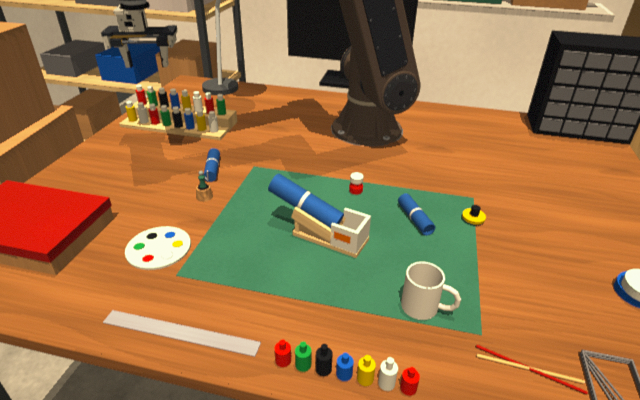

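View pics/b.png

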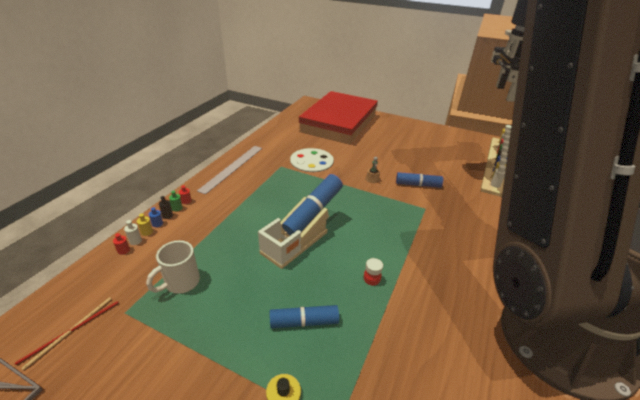

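Tube candidates are the one on the rest (scene (305,200)), one lying at (416,214) and one at (213,165). The one on the rest fits, since it is tilted in the dock. The lid is the yellow disc with a black knob at scene (474,215), side (284,388); the yellow bottle at (367,370) is not it. I'll confirm both in an enlarged crop.

Run:
```python
import cv2,numpy as np
a=cv2.imread('pics/a.png');b=cv2.imread('pics/b.png')
A=cv2.resize(a[165:265,260:390],None,fx=4,fy=4,interpolation=cv2.INTER_CUBIC)
L=cv2.resize(a[195:235,450:500],None,fx=4,fy=4,interpolation=cv2.INTER_CUBIC)
c=np.zeros((400,730,3),np.uint8);c[:,:520]=A;c[:160,525:725]=L
cv2.imwrite('pics/c.png',c)
cv2.imwrite('pics/d.png',cv2.resize(b[170:270,250:350],None,fx=5,fy=5,interpolation=cv2.INTER_CUBIC))
```

```text
(no output)
```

View pics/c.png

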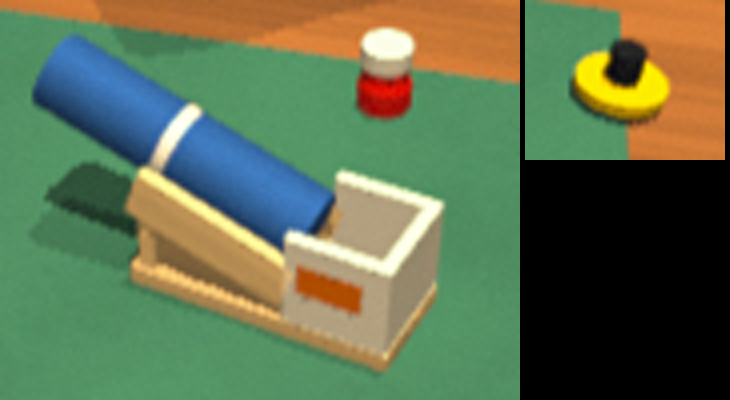

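View pics/d.png

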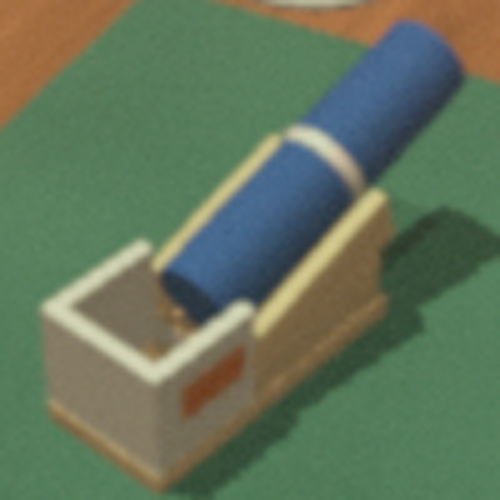

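The crops confirm it: the tube on the rest has its white band at mid-length and overhangs the top. The cup's outer back top corners are at scene crop (388,271) and (443,203), side crop (42,308) and (157,380). The lid is yellow with a black knob, upright, at scene (474,215).

Run:
```python
from h import *
S=lambda u,v:(260+(u+.5)/4-.5,165+(v+.5)/4-.5)
D=lambda u,v:(250+(u+.5)/5-.5,170+(v+.5)/5-.5)
print('scene nb fb ne fe');ps=[plane('scene',S(*p),.07) for p in[(388,271),(443,203),(286,234),(337,172)]]
pd=[plane('side',D(*p),.07) for p in[(157,381),(42,308),(251,303),(146,240)]]
for p in ps+pd:print(np.round(p,4))
for n,f in(('scene','a'),('side','b')):
    im=cv2.imread(f'pics/{f}.png');h=cv2.cvtColor(im,cv2.COLOR_BGR2HSV)
    m=cv2.inRange(h,(22,150,90),(35,255,255))
    for c in cv2.findContours(m,0,2)[0]:
        if cv2.contourArea(c)>60:
            e=cv2.fitEllipse(cv2.convexHull(c));print(n,'Y',np.round(e[0]),np.round(e[1]),cv2.contourArea(c),plane(n,e[0],.012).round(4))
    # knob
    x,y=(474,211) if n=='scene' else (284,385)
    k=(h[:,:,2]<60).astype(np.uint8);k2=np.zeros_like(k);k2[y-13:y+13,x-13:x+13]=k[y-13:y+13,x-13:x+13]
    M=cv2.moments(k2,True)
    if M['m00']:
        c=(M['m10']/M['m00'],M['m01']/M['m00']);print(n,'knob',np.round(c,1),M['m00'],plane(n,c,.028).round(4))
    m=cv2.inRange(h,(100,110,40),(125,255,255))
    for c in cv2.findContours(m,0,2)[0]:
        if cv2.contourArea(c)>80:
            r=cv2.minAreaRect(c);print(n,'blue',np.round(r[0]),np.round(r[1]),round(r[2]))
    m=cv2.inRange(h,(0,180,90),(6,255,255))|cv2.inRange(h,(174,180,90),(180,255,255))
    for c in cv2.findContours(m,0,2)[0]:
        if 60<cv2.contourArea(c)<900:
            M=cv2.moments(c);q=(M['m10']/M['m00'],M['m01']/M['m00']);print(n,'red',np.round(q),plane(n,q,.02).round(3))
```

```text
scene nb fb ne fe
[0.6418 0.0756 0.07  ]
[0.5749 0.0952 0.07  ]
[0.6247 0.016  0.07  ]
[0.5614 0.0318 0.07  ]
[0.5724 0.0927 0.07  ]
[0.6411 0.0763 0.07  ]
[0.5599 0.0297 0.07  ]
[0.6238 0.0137 0.07  ]
scene Y [366. 370.] [19. 31.] 403.0 [0.9252 0.1445 0.012 ]
scene Y [473. 216.] [16. 24.] 214.5 [0.4348 0.3355 0.012 ]
scene Y [201. 120.] [ 9. 21.] 94.0 [ 0.12   -0.5463  0.012 ]
scene Y [131. 111.] [10. 21.] 98.5 [ 0.1193 -0.8098  0.012 ]
scene Y [186. 102.] [ 8. 21.] 66.0 [-0.0106 -0.6676  0.012 ]
scene knob [474.8 210.4] 71.0 [0.4339 0.3354 0.028 ]
scene blue [344. 366.] [27. 15.] 90
scene blue [625. 292.] [38. 17.] 65
scene blue [423. 222.] [27. 15.] 52
scene blue [407. 203.] [19. 14.] 51
scene blue [322. 211.] [40. 18.] 33
scene blue [286. 189.] [34. 19.] 32
scene blue [211. 170.] [12. 20.] 11
scene blue [189. 121.] [15.  8.] 79
scene blue [128.  63.] [39. 64.] 86
scene red [559. 381.] [0.874 0.455 0.02 ]
scene red [409. 381.] [0.933 0.217 0.02 ]
scene red [494. 353.] [0.844 0.355 0.02 ]
scene red [283. 353.] [0.933 0.001 0.02 ]
scene red [ 85. 227.] [ 0.721 -0.539  0.02 ]
scene red [356. 189.] [0.402 0.035 0.02 ]
scene red [154. 116.] [ 0.149 -0.701  0.02 ]
scene red [209. 104.] [ 0.006 -0.568  0.02 ]
scene red [141.  96.] [ 0.007 -0.837  0.02 ]
side Y [283. 392.] [34. 35.] 693.0 [0.4303 0.3351 0.012 ]
side knob [283. 387.] 147.0 [0.4304 0.335  0.028 ]
side blue [285. 317.] [17. 30.] 86
side blue [322. 315.] [18. 33.] 86
side blue [301. 215.] [15. 36.] 43
side blue [326. 188.] [13. 28.] 45
side red [ 33. 353.] [0.848 0.477 0.02 ]
side red [ 97. 314.] [0.817 0.372 0.02 ]
side red [371. 279.] [0.378 0.046 0.02 ]
side red [120. 244.] [0.932 0.216 0.02 ]
side red [184. 194.] [ 0.934 -0.002  0.02 ]
```

Call:
apply_moves --targets '[{"travel": [-36,28,0],"roll": 0,"jaw": 87},{"travel": [-36,28,0],"roll": 0,"jaw": 87},{"travel": [-36,28,0],"roll": 0,"jaw": 87},{"travel": [-36,28,0],"roll": 0,"jaw": 87},{"travel": [-36,28,0],"roll": 0,"jaw": 87},{"travel": [-36,28,0],"roll": 0,"jaw": 87},{"travel": [-36,28,0],"roll": 0,"jaw": 87},{"travel": [-36,28,0],"roll": 0,"jaw": 87},{"travel": [-36,28,0],"roll": 0,"jaw": 87},{"travel": [-36,28,0],"roll": 0,"jaw": 87}]'

```text
clock: 1.15
tool_pos: [0.4706, -0.2525, 0.2486]
orientation: [-180.0, 0.0, -160.8]
force: [1.3, -0.7, -0.1]
opening: 0.087
gripper_force: 0.0
```

Call:
apply_moves --targets '[{"travel": [-39,30,0],"roll": 0,"jaw": 87},{"travel": [-39,30,0],"roll": 0,"jaw": 87},{"travel": [-40,30,0],"roll": 0,"jaw": 87},{"travel": [0,0,0],"roll": -8,"jaw": 87},{"travel": [0,0,0],"roll": -8,"jaw": 87},{"travel": [0,0,0],"roll": -8,"jaw": 87},{"travel": [0,0,0],"roll": -8,"jaw": 87},{"travel": [0,0,0],"roll": -8,"jaw": 87},{"travel": [0,0,0],"roll": -8,"jaw": 87},{"travel": [0,0,0],"roll": -8.5,"jaw": 87}]'

```text
clock: 2.15
tool_pos: [0.5516, -0.1304, 0.2483]
orientation: [180.0, -0.0, -103.9]
force: [0.7, 0.5, 0.6]
opening: 0.087
gripper_force: 0.0
```

Run:
```python
from h import *
o=ctrl.get_obs();print(o['clock'],o['tool_pos'],o['orientation'])
w=snap('wrist','w2.png')
C=np.array([.5985,.05,0]);y=np.radians(75.7);d=np.array([np.cos(y),np.sin(y),0]);e=np.array([-d[1],d[0],0]);z=np.array([0,0,1])
P=lambda x,l,h:C+x*d+l*e+h*z
f=w[:,:,::-1].copy()
u=-.951*d+.309*z
foot=P(-.0263,0,.0517)
for q in [P(.036,.036,.07),P(.036,-.036,.07),P(-.028,.036,.07),P(-.028,-.036,.07)]+[foot+s*u+k*e for s in(0,.06,.12,.18) for k in(.024,-.024)]:
    p=proj('wrist',q);cv2.circle(f,tuple(int(round(v)) for v in p),2,(255,0,255),-1)
cv2.imwrite('pics/w2m.png',f)
```

```text
2.15 [ 0.55156113 -0.13038991  0.24829623] [ 1.79967418e+02 -1.80119399e-03 -1.03928059e+02]
```

View pics/w2m.png

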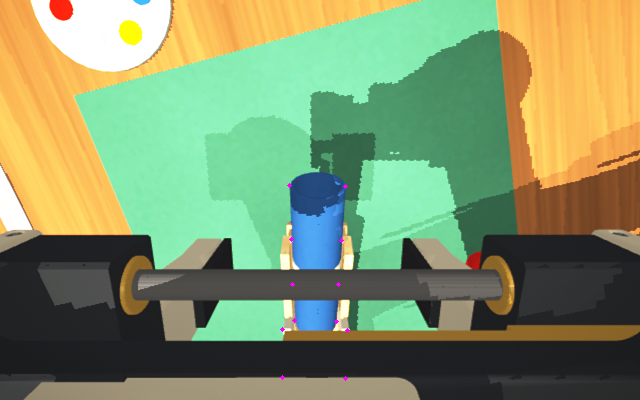

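The wrist view shows the tube's mouth at (318,186), with its edges within about a pixel of the predicted points, so the dock pose is good. The fingers straddle the tube clear of it, and the pot at (475,262) is clear too. I'll go down and grip.

Call:
apply_moves --targets '[{"travel": [0,0,20],"roll": 0,"jaw": 87},{"travel": [0,0,20],"roll": 0,"jaw": 87},{"travel": [0,0,20],"roll": 0,"jaw": 87},{"travel": [0,0,20],"roll": 0,"jaw": 87},{"travel": [0,0,20],"roll": 0,"jaw": 87},{"travel": [0,0,20],"roll": 0,"jaw": 87},{"travel": [0,0,15],"roll": 0,"jaw": 87},{"travel": [0,0,0],"roll": 0,"jaw": 60},{"travel": [0,0,0],"roll": 0,"jaw": 54},{"travel": [0,0,0],"roll": 0,"jaw": 50}]'

```text
clock: 3.2
tool_pos: [0.5524, -0.1305, 0.1145]
orientation: [-179.9, 0.0, -104.3]
force: [1.2, 0.2, -0.1]
opening: 0.0683
gripper_force: 0.0
```

Call:
apply_moves --targets '[{"travel": [0,0,0],"roll": 0,"jaw": 47},{"travel": [0,0,0],"roll": 0,"jaw": 44},{"travel": [0,0,0],"roll": 0,"jaw": 40},{"travel": [0,0,0],"roll": 0,"jaw": 40},{"travel": [0,0,0],"roll": 0,"jaw": 40}]'

```text
clock: 3.7
tool_pos: [0.5519, -0.1305, 0.1139]
orientation: [-180.0, -0.0, -104.3]
force: [-0.5, -1.0, 1.9]
opening: 0.0479
gripper_force: 30.0
```

Call:
apply_moves --targets '[{"travel": [-4.5,0,1.5],"roll": 0,"jaw": 40},{"travel": [-4.5,0,1.5],"roll": 0,"jaw": 40},{"travel": [-4.5,0,1.5],"roll": 0,"jaw": 40},{"travel": [-4.5,0,1.5],"roll": 0,"jaw": 40},{"travel": [-4.5,0,1.5],"roll": 0,"jaw": 40},{"travel": [-4.5,0,1.5],"roll": 0,"jaw": 40},{"travel": [-4.5,0,1.5],"roll": 0,"jaw": 40},{"travel": [-4.5,0,1.5],"roll": 0,"jaw": 40},{"travel": [-4.5,0,1.5],"roll": 0,"jaw": 40},{"travel": [-4.5,0,1.5],"roll": 0,"jaw": 40}]'

```text
clock: 4.7
tool_pos: [0.564, -0.0868, 0.0997]
orientation: [-179.9, -0.0, -104.2]
force: [-0.4, -3.7, 12.6]
opening: 0.0478
gripper_force: 30.0
```

Call:
apply_moves --targets '[{"travel": [-2.2,0,-5.2],"roll": 0,"jaw": 40},{"travel": [-2.2,0,-5.2],"roll": 0,"jaw": 40},{"travel": [-2.2,0,-5.2],"roll": 0,"jaw": 40},{"travel": [-2.8,0,-5.8],"roll": 0,"jaw": 40},{"travel": [-2.8,0,-5.8],"roll": 0,"jaw": 40},{"travel": [-2.8,0,-5.8],"roll": 0,"jaw": 40},{"travel": [-2.8,0,-5.8],"roll": 0,"jaw": 40}]'

```text
clock: 5.4
tool_pos: [0.5661, -0.0706, 0.1375]
orientation: [179.9, -0.1, -104.3]
force: [-2.0, -5.3, 0.4]
opening: 0.0478
gripper_force: 30.0
```

Run:
```python
from h import *
a=snap('scene','s3.png')[:,:,::-1];b=snap('side','d3.png')[:,:,::-1]
f=lambda i,x,y:cv2.resize(i[y:y+130,x:x+130],None,fx=3,fy=3,interpolation=cv2.INTER_CUBIC)
cv2.imwrite('pics/e3.png',np.hstack([f(a,260,130),f(b,230,140)]))
```

```text
(no output)
```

View pics/e3.png

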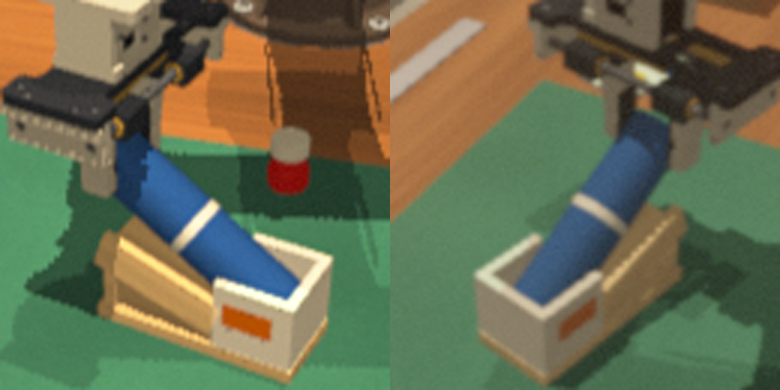

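The tube is at about 35°, its foot in the cup against the back wall, held cleanly. I'll continue the arc.

Call:
apply_moves --targets '[{"travel": [-5.2,0,-6.7],"roll": 0,"jaw": 40},{"travel": [-5.2,0,-6.7],"roll": 0,"jaw": 40},{"travel": [-5.2,0,-6.7],"roll": 0,"jaw": 40},{"travel": [-6.5,0,-5.2],"roll": 0,"jaw": 40},{"travel": [-6.5,0,-5.2],"roll": 0,"jaw": 40},{"travel": [-6.5,0,-5.2],"roll": 0,"jaw": 40},{"travel": [-7.7,0,-3.7],"roll": 0,"jaw": 40},{"travel": [-7.7,0,-3.7],"roll": 0,"jaw": 40},{"travel": [-7.7,0,-3.7],"roll": 0,"jaw": 40},{"travel": [0,0,0],"roll": 0,"jaw": 40}]'

```text
clock: 6.5
tool_pos: [0.5822, -0.0119, 0.1847]
orientation: [-180.0, 0.0, -104.2]
force: [0.3, -1.7, 1.8]
opening: 0.0478
gripper_force: 30.0
```

Call:
apply_moves --targets '[{"travel": [-6.3,0,-1.6],"roll": 0,"jaw": 40},{"travel": [-6.3,0,-1.6],"roll": 0,"jaw": 40},{"travel": [-6.3,0,-1.5],"roll": 0,"jaw": 40},{"travel": [-6.4,0,-1.4],"roll": 0,"jaw": 40},{"travel": [-7,0,-0.6],"roll": 0,"jaw": 40},{"travel": [-7,0,-0.5],"roll": 0,"jaw": 40},{"travel": [-7,0,0],"roll": 0,"jaw": 40},{"travel": [-7,0,0.2],"roll": 0,"jaw": 40},{"travel": [-7,0,0.5],"roll": 0,"jaw": 40},{"travel": [-7,0,1],"roll": 0,"jaw": 40}]'

```text
clock: 7.5
tool_pos: [0.5994, 0.0531, 0.1911]
orientation: [-179.8, 0.1, -104.2]
force: [-0.9, -0.9, 10.2]
opening: 0.0475
gripper_force: 30.0
```

Call:
apply_moves --targets '[{"travel": [-1.5,0,1],"roll": 0,"jaw": 40},{"travel": [0,0,1],"roll": 0,"jaw": 40},{"travel": [0,0,0],"roll": 0,"jaw": 40},{"travel": [0,0,0],"roll": 0,"jaw": 40}]'

```text
clock: 7.9
tool_pos: [0.6004, 0.0549, 0.1907]
orientation: [-179.7, 0.2, -104.2]
force: [-4.2, 1.4, 19.6]
opening: 0.0478
gripper_force: 30.1
```

Run:
```python
from h import *
a=snap('scene','s4.png')[:,:,::-1];b=snap('side','d4.png')[:,:,::-1]
f=lambda i,x,y:cv2.resize(i[y:y+170,x:x+130],None,fx=3,fy=3,interpolation=cv2.INTER_CUBIC)
cv2.imwrite('pics/e4.png',np.hstack([f(a,270,100),f(b,210,110)]))
```

```text
(no output)
```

View pics/e4.png

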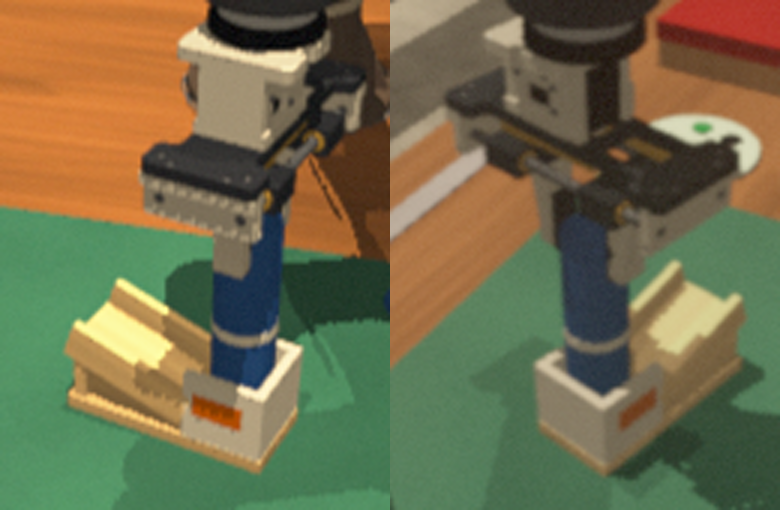

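The tube looks upright in the cup with its back to the wall, and 20 N of floor reaction shows it is seated. I'll release slowly and rise.

Call:
apply_moves --targets '[{"travel": [0,0,-1],"roll": 0,"jaw": 46},{"travel": [0,0,0],"roll": 0,"jaw": 49},{"travel": [0,0,0],"roll": 0,"jaw": 52},{"travel": [0,0,0],"roll": 0,"jaw": 60},{"travel": [0,0,0],"roll": 0,"jaw": 72},{"travel": [0,0,0],"roll": 0,"jaw": 80},{"travel": [0,0,-10],"roll": 0,"jaw": 80},{"travel": [0,0,-25],"roll": 0,"jaw": 80},{"travel": [0,0,-35],"roll": 0,"jaw": 80},{"travel": [0,0,-35],"roll": 0,"jaw": 80}]'

```text
clock: 9.0
tool_pos: [0.5983, 0.0533, 0.2953]
orientation: [180.0, -0.0, -104.3]
force: [1.5, -0.1, 0.3]
opening: 0.0798
gripper_force: 0.0
```

Call:
apply_moves --targets '[{"travel": [45,0,-10],"roll": 0,"jaw": 80},{"travel": [45,0,0],"roll": 0,"jaw": 80},{"travel": [20,0,0],"roll": 0,"jaw": 80},{"travel": [0,0,0],"roll": 0,"jaw": 80},{"travel": [0,0,0],"roll": 0,"jaw": 80}]'

```text
clock: 9.5
tool_pos: [0.5715, -0.0536, 0.3044]
orientation: [-179.9, 0.0, -104.3]
force: [0.4, 0.2, -0.1]
opening: 0.08
gripper_force: 0.0
```

Run:
```python
from h import *
o=ctrl.get_obs();print(o['tool_pos'],o['orientation'])
a=snap('scene','s5.png')[:,:,::-1];b=snap('side','d5.png')[:,:,::-1]
f=lambda i,x,y:cv2.resize(i[y:y+170,x:x+130],None,fx=3,fy=3,interpolation=cv2.INTER_CUBIC)
cv2.imwrite('pics/e5.png',np.hstack([f(a,270,90),f(b,210,90)]))
```

```text
[ 0.57146301 -0.05357113  0.30443392] [-1.79948307e+02  2.63806724e-02 -1.04333872e+02]
```

View pics/e5.png

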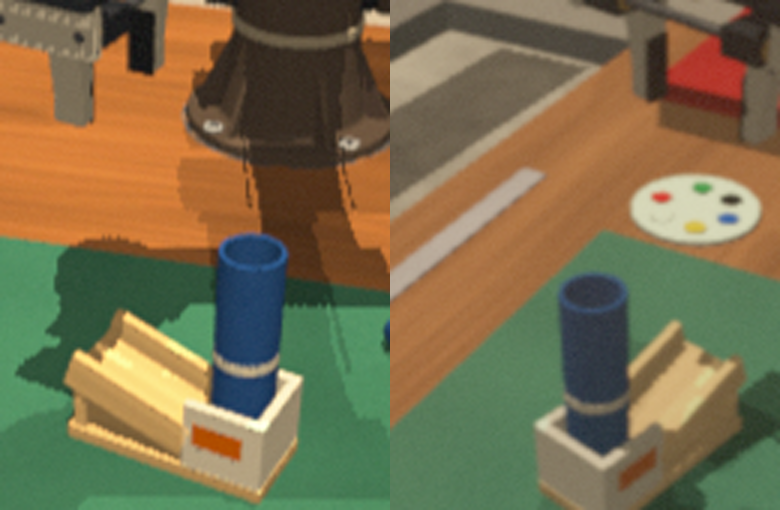

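The tube stands upright with its mouth at scene crop (252,254), side crop (204,293). On to the lid.

Call:
apply_moves --targets '[{"travel": [-34.2,23.1,0],"roll": 0,"jaw": 60},{"travel": [-34.2,23.1,0],"roll": 0,"jaw": 60},{"travel": [-34.2,23.1,0],"roll": 0,"jaw": 60},{"travel": [-34.2,23.1,0],"roll": 0,"jaw": 60},{"travel": [-34.2,23.1,0],"roll": 0,"jaw": 60},{"travel": [-34.2,23.1,0],"roll": 0,"jaw": 60},{"travel": [-34.2,23.1,0],"roll": 0,"jaw": 60},{"travel": [-34.2,23.1,0],"roll": 0,"jaw": 60},{"travel": [-34.2,23.1,0],"roll": 0,"jaw": 60},{"travel": [-34.2,23.1,0],"roll": 0,"jaw": 60}]'

```text
clock: 10.6
tool_pos: [0.4305, 0.3378, 0.3038]
orientation: [-180.0, 0.0, -104.2]
force: [0.9, -0.2, -0.2]
opening: 0.0605
gripper_force: 0.0
```

Call:
apply_moves --targets '[{"travel": [0,0,30],"roll": 0,"jaw": 60},{"travel": [0,0,30],"roll": 0,"jaw": 60},{"travel": [0,0,30],"roll": 0,"jaw": 60},{"travel": [0,0,0],"roll": 0,"jaw": 60},{"travel": [0,0,0],"roll": 0,"jaw": 60}]'

```text
clock: 11.1
tool_pos: [0.4318, 0.3359, 0.2141]
orientation: [-180.0, -0.1, -104.2]
force: [0.3, 0.7, 1.1]
opening: 0.0599
gripper_force: 0.0
```

Run:
```python
from h import *
o=ctrl.get_obs();print(o['tool_pos'],o['orientation'])
w=snap('wrist','w6.png');h=cv2.cvtColor(w,cv2.COLOR_RGB2HSV)
m=cv2.inRange(h,(22,130,80),(35,255,255))
for c in cv2.findContours(m,0,2)[0]:
    if cv2.contourArea(c)>300:
        e=cv2.fitEllipse(cv2.convexHull(c));print('Y',e,plane('wrist',e[0],.012).round(4))
# mouth: rim rows from blue masks in fixed cams
for n,f,roi,lc in(('scene','s5',(330,155,45,50),0),('side','d5',(260,170,45,50),0)):
    im=cv2.imread(f'pics/{f}.png');hh=cv2.cvtColor(im,cv2.COLOR_BGR2HSV);mm=cv2.inRange(hh,(100,80,15),(130,255,255))
    x,y,W,H=roi;k=np.zeros_like(mm);k[y:y+H,x:x+W]=mm[y:y+H,x:x+W]
    c=max(cv2.findContours(k,0,1)[0],key=cv2.contourArea)[:,0]
    print(n,[(r,c[c[:,1]==r,0].min(),c[c[:,1]==r,0].max()) for r in sorted(set(c[:,1]))][:16])
    C=np.array([.6,.054,.192]);th=np.linspace(0,2*np.pi,73)
    pr=np.array([proj(n,C+.024*np.array([np.cos(t),np.sin(t),0])) for t in th]);print('pred',pr.min(0),pr.max(0),proj(n,C))
```

```text
[0.43179227 0.33590116 0.21414915] [-1.79982455e+02 -5.74529309e-02 -1.04189864e+02]
Y ((339.3262634277344, 320.6857604980469), (31.576534271240234, 60.32472610473633), 138.72047424316406) [0.4484 0.5026 0.012 ]
Y ((288.6792907714844, 316.6763000488281), (22.499608993530273, 45.39399337768555), 148.09974670410156) [0.5045 0.4828 0.012 ]
Y ((355.7213134765625, 252.7451171875), (12.825297355651855, 43.0943603515625), 164.46771240234375) [0.4112 0.423  0.012 ]
Y ((333.8296813964844, 246.8563232421875), (24.76981544494629, 59.467315673828125), 158.67730712890625) [0.433  0.4103 0.012 ]
Y ((185.414794921875, 226.8377685546875), (25.582056045532227, 78.3723373413086), 151.48570251464844) [0.5829 0.3484 0.012 ]
Y ((301.7745666503906, 244.4307098388672), (38.05904769897461, 72.84190368652344), 151.73460388183594) [0.4664 0.3989 0.012 ]
Y ((265.61322021484375, 243.17584228515625), (19.155115127563477, 78.14148712158203), 165.66598510742188) [0.5044 0.3878 0.012 ]
Y ((235.49217224121094, 222.1358184814453), (22.06194305419922, 37.62289047241211), 160.81985473632812) [0.5288 0.3565 0.012 ]
Y ((
[... 1783 characters left out ...]
 (np.int32(182), np.int32(272), np.int32(284)), (np.int32(183), np.int32(270), np.int32(286)), (np.int32(184), np.int32(268), np.int32(286)), (np.int32(185), np.int32(267), np.int32(287)), (np.int32(186), np.int32(267), np.int32(287)), (np.int32(187), np.int32(267), np.int32(288)), (np.int32(188), np.int32(266), np.int32(288)), (np.int32(189), np.int32(267), np.int32(288)), (np.int32(190), np.int32(267), np.int32(287)), (np.int32(191), np.int32(267), np.int32(287)), (np.int32(192), np.int32(268), np.int32(285)), (np.int32(193), np.int32(268), np.int32(283)), (np.int32(194), np.int32(270), np.int32(281))]
pred [265.41776126 179.96863986] [288.98305121 193.53290801] [277.22353797 186.58067857]
```

View pics/w6.png

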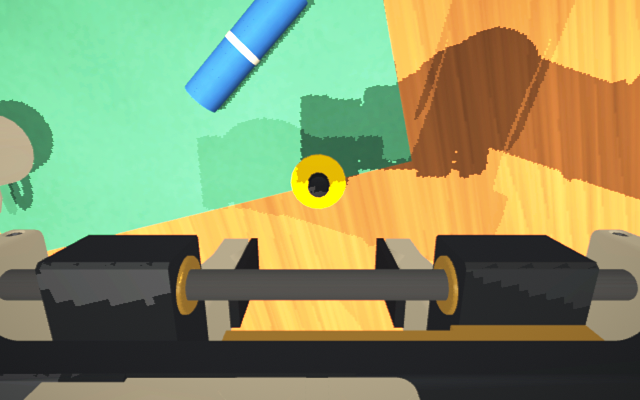

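The wrist view shows the lid at (318,181), which puts it at (0.432, 0.335), directly under the fingers. I'll descend and grip the knob.

Call:
apply_moves --targets '[{"travel": [1,0,25],"roll": 0,"jaw": 50},{"travel": [0,0,25],"roll": 0,"jaw": 50},{"travel": [0,0,25],"roll": 0,"jaw": 50},{"travel": [0,0,25],"roll": 0,"jaw": 45},{"travel": [0,0,25],"roll": 0,"jaw": 45},{"travel": [0,0,20],"roll": 0,"jaw": 40},{"travel": [0,0,15],"roll": 0,"jaw": 40},{"travel": [0,0,8],"roll": 0,"jaw": 40},{"travel": [0,0,4],"roll": 0,"jaw": 40},{"travel": [0,0,0],"roll": 0,"jaw": 40}]'

```text
clock: 12.15
tool_pos: [0.432, 0.3349, 0.0423]
orientation: [-180.0, 0.1, -104.3]
force: [-0.4, -0.4, -0.2]
opening: 0.04
gripper_force: 0.0
```

Call:
apply_moves --targets '[{"travel": [0,0,0],"roll": 0,"jaw": 30},{"travel": [0,0,0],"roll": 0,"jaw": 25},{"travel": [0,0,0],"roll": 0,"jaw": 20},{"travel": [0,0,0],"roll": 0,"jaw": 12},{"travel": [0,0,0],"roll": 0,"jaw": 12},{"travel": [0,0,0],"roll": 0,"jaw": 12}]'

```text
clock: 12.75
tool_pos: [0.4317, 0.3346, 0.0422]
orientation: [-180.0, 0.0, -104.3]
force: [-2.1, -0.3, 6.0]
opening: 0.0212
gripper_force: 30.0
```

Call:
apply_moves --targets '[{"travel": [0,0,-10],"roll": 0,"jaw": 12},{"travel": [0,0,-25],"roll": 0,"jaw": 12},{"travel": [0,0,-30],"roll": 0,"jaw": 12},{"travel": [0,0,-30],"roll": 0,"jaw": 12},{"travel": [0,0,-30],"roll": 0,"jaw": 12},{"travel": [0,0,-30],"roll": 0,"jaw": 12},{"travel": [0,0,-30],"roll": 0,"jaw": 12},{"travel": [0,0,-30],"roll": 0,"jaw": 12},{"travel": [0,0,-27],"roll": 0,"jaw": 12},{"travel": [0,0,-20],"roll": 0,"jaw": 12}]'

```text
clock: 13.75
tool_pos: [0.4316, 0.3341, 0.3062]
orientation: [-180.0, 0.1, -104.3]
force: [-0.6, -0.2, -0.5]
opening: 0.0216
gripper_force: 30.0
```

Call:
apply_moves --targets '[{"travel": [10,-10,0],"roll": 0,"jaw": 12},{"travel": [25,-25.2,0],"roll": 0,"jaw": 12},{"travel": [25,-25.2,0],"roll": 0,"jaw": 12},{"travel": [25,-25.2,0],"roll": 0,"jaw": 12},{"travel": [25,-25.2,0],"roll": 0,"jaw": 12},{"travel": [25,-25.2,0],"roll": 0,"jaw": 12},{"travel": [25,-25.2,0],"roll": 0,"jaw": 12},{"travel": [25,-25.2,0],"roll": 0,"jaw": 12},{"travel": [25,-25,0],"roll": 0,"jaw": 12},{"travel": [19.7,-20,0],"roll": 0,"jaw": 12}]'

```text
clock: 14.75
tool_pos: [0.5994, 0.0522, 0.303]
orientation: [179.9, -0.0, -104.3]
force: [-0.3, 0.7, 0.1]
opening: 0.0212
gripper_force: 30.0
```

Call:
apply_moves --targets '[{"travel": [0,0,15],"roll": 0,"jaw": 12},{"travel": [0,0,15],"roll": 0,"jaw": 12},{"travel": [0,0,0],"roll": 0,"jaw": 12},{"travel": [0,0,0],"roll": 0,"jaw": 12}]'

```text
clock: 15.15
tool_pos: [0.5989, 0.0542, 0.2735]
orientation: [180.0, -0.1, -104.3]
force: [0.5, -0.3, 0.5]
opening: 0.0208
gripper_force: 30.0
```

Run:
```python
from h import *
o=ctrl.get_obs();print(o['tool_pos'],o['orientation'],o['opening'])
tp=o['tool_pos'];th=np.linspace(0,2*np.pi,73)
ims=[]
for n,f,x,y in(('scene','s7',310,100),('side','d7',225,100)):
    im=snap(n,f+'.png');h=cv2.cvtColor(im,cv2.COLOR_RGB2HSV)
    m=cv2.inRange(h,(20,130,60),(35,255,255));k=np.zeros_like(m);k[y:y+130,x:x+100]=m[y:y+130,x:x+100]
    c=max(cv2.findContours(k,0,2)[0],key=cv2.contourArea);print(n,'yellow bbox',cv2.boundingRect(c))
    t=tp-[0,0,.0422]
    pr=np.array([proj(n,t+[.028*np.cos(a),.028*np.sin(a),q]) for a in th for q in(.008,.016)]);print('pred',pr.min(0),pr.max(0))
    mm=cv2.inRange(h,(100,80,15),(130,255,255));rows=range(int(proj(n,[.6,.055,.15])[1])-8,int(proj(n,[.6,.055,.15])[1])+3,5)
    for r in rows:
        q=np.flatnonzero(mm[r,x:x+100])+x;print('tube row',r,q.min(),q.max())
    for dz in(.19,.15,.12):print('pred axis',[round(v,1) for v in proj(n,[.5993,.055,dz])])
    ims.append(cv2.resize(im[y:y+130,x:x+100,::-1],None,fx=4,fy=4,interpolation=cv2.INTER_CUBIC))
cv2.imwrite('pics/e7.png',np.hstack(ims))
```

```text
[0.59894425 0.05416879 0.27352392] [ 1.79950656e+02 -5.25323214e-02 -1.04269739e+02] 0.020838711753481048
scene yellow bbox (342, 145, 28, 15)
pred [340.88780449 141.82491709] [369.1444184  159.03930169]
tube row 181 343 364
tube row 186 342 364
tube row 191 342 363
pred axis [np.float64(353.8), np.float64(173.0)]
pred axis [np.float64(352.8), np.float64(189.1)]
pred axis [np.float64(352.0), np.float64(200.6)]
side yellow bbox (263, 160, 27, 15)
pred [262.32403292 156.24260124] [291.15439821 174.94955838]
tube row 195 267 270
tube row 200 269 281
tube row 205 268 271
pred axis [np.float64(277.3), np.float64(187.7)]
pred axis [np.float64(277.9), np.float64(203.2)]
pred axis [np.float64(278.3), np.float64(214.2)]
```

View pics/e7.png

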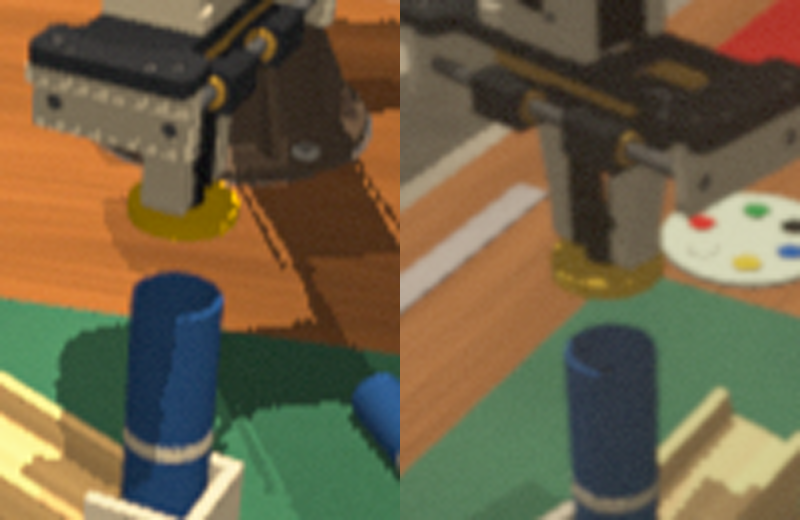

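The lid hangs level right above the mouth: lid at scene crop (184,210), mouth at (177,290). Side view and predictions agree to about 1 mm. Lowering it slowly.

Call:
apply_moves --targets '[{"travel": [0,0,6],"roll": 0,"jaw": 12},{"travel": [0,0,6],"roll": 0,"jaw": 12},{"travel": [0,0,6],"roll": 0,"jaw": 12},{"travel": [0,0,6],"roll": 0,"jaw": 12},{"travel": [0,0,5],"roll": 0,"jaw": 12},{"travel": [0,0,4],"roll": 0,"jaw": 12},{"travel": [0,0,3],"roll": 0,"jaw": 12},{"travel": [0,0,2],"roll": 0,"jaw": 12},{"travel": [0,0,2],"roll": 0,"jaw": 12},{"travel": [0,0,2],"roll": 0,"jaw": 12}]'

```text
clock: 16.25
tool_pos: [0.5993, 0.0547, 0.2317]
orientation: [-180.0, 0.0, -104.3]
force: [0.2, -0.0, -0.9]
opening: 0.0213
gripper_force: 30.0
```

Call:
apply_moves --targets '[{"travel": [0,0,1],"roll": 0,"jaw": 12},{"travel": [0,0,1],"roll": 0,"jaw": 12},{"travel": [0,0,1],"roll": 0,"jaw": 12},{"travel": [0,0,1],"roll": 0,"jaw": 12},{"travel": [0,0,0],"roll": 0,"jaw": 12}]'

```text
clock: 16.75
tool_pos: [0.5992, 0.0547, 0.2275]
orientation: [180.0, -0.0, -104.3]
force: [0.0, -0.6, -0.4]
opening: 0.0213
gripper_force: 30.0
```

Call:
apply_moves --targets '[{"travel": [0,0,0.7],"roll": 0,"jaw": 12},{"travel": [0,0,0.7],"roll": 0,"jaw": 12},{"travel": [0,0,0.4],"roll": 0,"jaw": 12},{"travel": [0,0,0],"roll": 0,"jaw": 12}]'

```text
clock: 17.15
tool_pos: [0.5995, 0.0547, 0.2263]
orientation: [-180.0, 0.0, -104.3]
force: [-0.7, -0.5, 1.7]
opening: 0.021
gripper_force: 30.0
```

Call:
apply_moves --targets '[{"travel": [0,0,0.5],"roll": 0,"jaw": 12},{"travel": [0,0,0],"roll": 0,"jaw": 12},{"travel": [0,0,0],"roll": 0,"jaw": 12}]'

```text
clock: 17.45
tool_pos: [0.5997, 0.0547, 0.2262]
orientation: [-179.9, 0.0, -104.2]
force: [-0.7, -0.8, 5.4]
opening: 0.0208
gripper_force: 30.0
```

Contact came at exactly the seated height (0.2262). I'll release gently and rise.

Call:
apply_moves --targets '[{"travel": [0,0,0],"roll": 0,"jaw": 20},{"travel": [0,0,0],"roll": 0,"jaw": 23},{"travel": [0,0,0],"roll": 0,"jaw": 26},{"travel": [0,0,0],"roll": 0,"jaw": 32},{"travel": [0,0,0],"roll": 0,"jaw": 42},{"travel": [0,0,0],"roll": 0,"jaw": 42},{"travel": [0,0,-10],"roll": 0,"jaw": 42},{"travel": [0,0,-20],"roll": 0,"jaw": 42},{"travel": [0,0,-30],"roll": 0,"jaw": 42},{"travel": [0,0,-30],"roll": 0,"jaw": 42}]'

```text
clock: 18.45
tool_pos: [0.5991, 0.0545, 0.317]
orientation: [180.0, -0.0, -104.3]
force: [1.4, 0.3, 0.7]
opening: 0.0423
gripper_force: 0.0
```

Call:
apply_moves --targets '[{"travel": [40,0,0],"roll": 0,"jaw": 42},{"travel": [40,0,0],"roll": 0,"jaw": 42},{"travel": [20,0,0],"roll": 0,"jaw": 42},{"travel": [0,0,0],"roll": 0,"jaw": 42},{"travel": [0,0,0],"roll": 0,"jaw": 42}]'

```text
clock: 18.95
tool_pos: [0.5747, -0.0426, 0.3161]
orientation: [-179.9, 0.0, -104.3]
force: [0.4, 0.7, 0.7]
opening: 0.042
gripper_force: 0.0
```

Run:
```python
from h import *
a=snap('scene','s8.png')[:,:,::-1];b=snap('side','d8.png')[:,:,::-1]
f=lambda i,x,y:cv2.resize(i[y:y+140,x:x+130],None,fx=3,fy=3,interpolation=cv2.INTER_CUBIC)
cv2.imwrite('pics/e8.png',np.hstack([f(a,290,120),f(b,210,120)]))
```

```text
(no output)
```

View pics/e8.png

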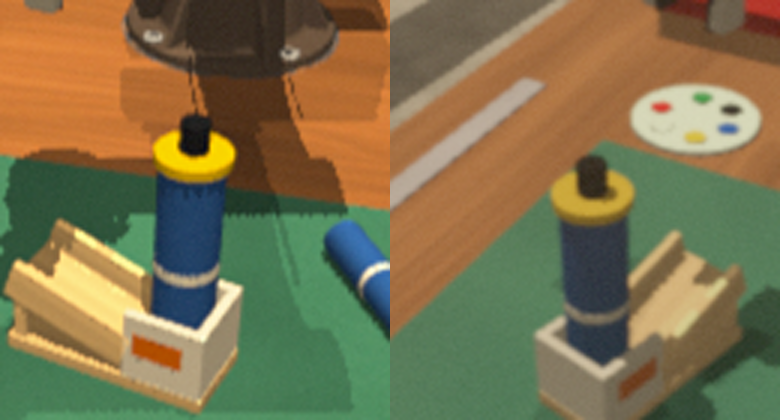

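The lid sits level on the rim (scene crop (195,155), side crop (592,195)). The tube is upright and the arm is clear, so I'll hand in.

```bash
python3 -c "
from plant import ctrl
print(ctrl.close_job())"
```

```text
the job is handed in; nothing more can be done
None
```

The tube stands upright in the dock's cup with the yellow lid seated level on its rim, and I handed the job in at about 19 s; the hand-in reported no verdict, so this rests on the last camera views and the force readings.

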